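# Close the tablet caddy with its lid set, then lift the cover alone

### The arm

A 7-joint arm with a two-finger parallel gripper is mounted at the origin on the work surface. World frame = base frame: x ahead of the robot, y to its left, z up, the work surface at z = 0. Lengths are in m, angles in rad, forces in N, time in s.
With the tool pointing down it reaches from about 0.35 to 0.9 m from the base axis. Payload 19.9 kg.
Tool frame: the origin (TCP) lies midway between the tips of the shut fingers; the grasp point (between the pads) lies 19 mm behind it; z points along the fingers, y is the line along which they close (so a half turn about z gives the same grasp; the last joint's range is limited). The gripper opens to 85 mm and grips with 20 to 120 N. Pads are 22 mm wide; open, the fingers measure 114 mm over their backs; the gripper's body (76 mm by 85 mm) begins 54 mm behind the grasp point. The pads swing forward as they close: fully open they stand 13 mm farther back than shut.
Start: joints at [-1.192, 0.417, -0.01, 1.614, 0.005, 1.111, -0.053], TCP at [0.255, 0.571, 0.231] pointing down, gripper open.
Joint ranges: [-2.81, 2.81], [-0.39, 2.02], [-1.27, 1.25], [0.06, 2.57], [-1.19, 4.33], [0.19, 2], [-2.82, 2.82]. Speed limits (rad/s): [1.89, 1.89, 2.39, 2.39, 3.01, 3.01, 3.01].

### API

Orientations are given as a rotation vector (axis times angle).
In Python, from workcell import ctrl, cams gives the robot as it stands.
- The arm moves only by the tool send_rows, never from a script. Its argument "series" is a list of rows, each a list of 5 numbers: the shift along the tool's x, y, z in m, then the turn about the tool's z in rad, then the finger opening in m, from 0 to 0.0854. In form: [[tx, ty, tz, twist, hand], ...]. A call has 1 to 10 rows; each row shifts and turns the commanded pose from where the row before left it, along the tool's axes as they then stand; what a row does not reach is not made up. A row lasts 1/12 s, in which the tool goes at most 41.7 mm and 7.16 degrees, less where a joint would pass 70% of its speed; a pose out of reach is approached as far as the arm can. A call with a gripper value outside its range is refused whole. The fingers move at their own pace and stop on an object; "force" is the grip in N (left out, the last holds). Time passes only in rows, so rows that do not move let the fingers close. It gives the time, the measured TCP pose, the force, the opening and the grip force at its end, in the units of the state.
- ctrl.read_state(): the state, without advancing time (a new reading comes with each control period).
- cams.camera(name): name is "scene" or "side" or "wrist"; returns (picture, depth): 400x640x3 uint8, red, green, blue; 400x640 float32, m along the optical axis (not along the pixel's ray), 0 where there is no reading.
- cams.camera_model(name): a dict with "K" (3x3 intrinsics, pixels), "k1" (the pictures are not rectified: a ray, as slopes to the right and down, at radius r is drawn at 1 + k1 r^2 times it, then the intrinsics apply), "position" and "attitude" of the camera in the world; the wrist camera has in their place "mount" (4x4, takes a point from camera to tool coordinates, whose origin is the TCP and whose axes are the flange's). Camera axes: x right, y up, looking along -z (the intrinsics and any distortion apply to the point x, -y, -z); pixel columns grow to the right and rows downward; lengths in m; the calibration is good to about 2 mm. A picture is of the moment at which its call begins: read the wrist's pose just before it. camera_model takes no time and is no camera call.
- ctrl.close_job(): hands the job in; it is judged then, once.
The state is a dict: "time_s": time; "joint_pos": joint angles; "qvel": joint speeds; "joint_torque": joint torques, N m; "position": TCP position; "orientation": TCP orientation; "ft_force": force on the tool from outside, world axes, zero at the start; "moment": the same for the moment, N m; "gripper_width": finger opening in m; "finger_force": force on a finger pad.
Only numpy, scipy, OpenCV 4.12 (cv2) and the standard library are available. Lean on these libraries where they do the work, as an engineer would, in place of code of your own. Each camera call takes 0.05 s, during which the arm holds its last target. There are 200 camera calls.

### The job

Close the grey caddy's tall tablet compartment with its two-piece lid set: pick up the white inner lid by its two finger tabs with the blue cover still sitting on it, carry the set over and lower it, without letting it drop, until the inner lid is fully seated in the compartment's mouth. Then take the blue cover alone by its finger bar and lift it straight off, leaving the inner lid seated, so that the grimy cover can go up to the sink to be washed; finish while still holding the cover level, straight above the compartment and about 12 cm above the inner lid. Leave everything else on the shelf where it is.

Things in the scene. Friction and masses are not known exactly. Their poses are not given: they have to be found in the camera images.
- caddy: grey plastic caddy, fixed. Tall tablet compartment 62 (x) x 140 (y) x 85 mm high, walls 3.5 mm, open on top (mouth 55 x 133 mm). On its +x side a low open bay 92 x 140 mm, 42 mm high, holds the scrub pad holder. Origin: under the centre of the tall compartment, on the shelf; z up, y along the compartment's long side
- mouth (a point): centre of the tall compartment's mouth at the height of its rim (85 mm above the shelf); axes as the caddy's. With the inner lid seated (flange on the rim), the lid's origin is 12 mm below this point
- inner_lid: white inner lid, about 90 g, lying on the shelf under the cover. Plug 51 (x) x 129 (y) mm, 12 mm deep, enters the mouth with 2 mm play all round (its lowest 5 mm: 47 x 125 mm); above it a flange 64 x 144 mm, from 12 to 17 mm, and a raised panel 44 x 116 mm up to 25 mm. Origin: centre of the plug's underside; z up, y along its long side; fits equally when turned half round
- tabs (a point): point of the inner lid midway between its two upright finger tabs, 20 mm above the lid's origin, axes as the lid's. The tabs stand at the middle of the long sides, 40 mm long (y), 4 mm thick, from 12 to 27 mm above the lid's origin, 68 mm over their outer faces (x). Held across these, the lid carries the cover on top by weight alone
- cover: blue outer cover, about 80 g: a cap 54 (x) x 126 (y) mm, 22 mm high, with a finger bar on top. It rests on the inner lid's flange, over the raised panel, between the tabs, with 2 mm play and no catch, its origin 17 mm above the inner lid's. Origin: centre of its open underside; z up, y along its long side
- bar (a point): middle of the cover's upright finger bar, 33 mm above the cover's origin; the bar is 14 mm thick (x), 60 mm long (y), from 22 to 44 mm above the cover's origin
- spray_bottle: blue spray bottle with white trigger head, 210 mm tall, 76 mm across; origin under its centre
- pad_holder: stainless steel scrub pad holder with a green pad, 46 x 70 mm, 40 mm tall, standing in the low bay of the caddy; origin under its centre
- bucket_handle: green bow-shaped bucket handle lying flat, 260 mm across its ends and 110 mm deep; origin midway between its ends
- soap_carton: yellow carton, 58 x 85 x 26 mm, lying flat; origin under its centre
- scour_jar: small jar with red lid, 72 mm across, 85 mm tall; origin under its centre
- dish_brush: white dish brush lying flat, 230 mm long with a round head 50 mm across; origin under its middle
- steel_tumbler: steel tumbler, 72 mm across, 95 mm tall; origin under its centre
Mind the look-alikes: they are no part of the job. What is shaped like the caddy but red is not meant.

How it is judged:
By the outcome, as a careful person would: the job done as asked, in the order asked, and still so for the second after the job is handed in, while the arm keeps its last pose, push and grip.
It also fails if it takes over 50 s, if anything falls off the work surface, if the arm or the gripper's body presses on something with over 40 N, if the wrist force passes 120 N, or if a joint passes its speed limit or range.

## Working session

There is one attempt and no reset: what is moved stays moved. The work goes in short steps, Python scripts to look and compute and a tool call to move; the robot and the scene stay as the last step left them, time stands still between calls to the robot, and variables do not carry over. Pictures are saved under pics/ and viewed, at most 10 in all, crops included, and the job is handed in when it is done.

Besides the shell and the picture viewer there is one more tool, called after ">>>" by a JSON object that holds its "api" and its "payload". send_rows: Moves the arm, as the interface text tells. Its arguments: {"type":"object","properties":{"series":{"type":"array"},"force":{"type":"number"}},"required":["series"]}

```bash
mkdir -p pics; cat > h.py <<'E'
import numpy as np, cv2
from scipy.spatial.transform import Rotation as R
from workcell import ctrl, cams
def snap(name):
    s=ctrl.read_state(); im,d=cams.camera(name); m=cams.camera_model(name)
    return s,im,d,m
def pose(m,s):
    if 'mount' in m:
        T=np.eye(4);T[:3,:3]=R.from_rotvec(s['orientation']).as_matrix();T[:3,3]=s['position']
        return T@np.array(m['mount'])
    T=np.eye(4);a=np.array(m['attitude'])
    T[:3,:3]=a if a.shape==(3,3) else R.from_rotvec(a).as_matrix()
    T[:3,3]=m['position'];return T
def cloud(d,m,T):
    h,w=d.shape;K=np.array(m['K'])
    v,u=np.mgrid[:h,:w]
    xd=(u-K[0,2])/K[0,0];yd=(v-K[1,2])/K[1,1];x,y=xd.copy(),yd.copy()
    for _ in range(15):
        f=1+m['k1']*(x*x+y*y);x=xd/f;y=yd/f
    P=np.stack([x*d,-y*d,-d],-1)
    P=P@T[:3,:3].T+T[:3,3];P[d==0]=np.nan
    return P
def look(name,fn):
    s,im,d,m=snap(name);T=pose(m,s);P=cloud(d,m,T)
    cv2.imwrite(f'pics/{fn}.png',im[...,::-1]);np.savez(f'{fn}.npz',im=im,P=P,T=T)
    return s,im,P
E
python3 - <<'E'
from h import *
for n in('scene','side','wrist'):
    m=cams.camera_model(n);print(n,m)
    s,im,P=look(n,n+'0')
a=[cv2.imread(f'pics/{n}0.png') for n in('scene','side')]
cv2.imwrite('pics/both.png',cv2.resize(np.vstack(a),(480,600)))
print(s)
E
```

```text
scene {'K': array([[410.36016188,   0.        , 318.01008428],
       [  0.        , 410.36016188, 206.41008535],
       [  0.        ,   0.        ,   1.        ]]), 'k1': -0.10322797311909451, 'position': array([ 1.41739768, -0.08395654,  0.85875574]), 'attitude': array([0.66726626, 0.64974057, 1.41246788])}
side {'K': array([[423.56684656,   0.        , 318.43636468],
       [  0.        , 423.56684656, 202.93373457],
       [  0.        ,   0.        ,   1.        ]]), 'k1': 0.007006838754179101, 'position': array([-0.18117308, -0.85716605,  0.88810105]), 'attitude': array([ 0.88661601, -0.32091346, -0.67011495])}
wrist {'K': array([[344.59559097,   0.        , 323.60410678],
       [  0.        , 344.59559097, 195.78852441],
       [  0.        ,   0.        ,   1.        ]]), 'k1': -0.020806188658992853, 'mount': array([[ 1.34695793e-03,  9.45668278e-01,  3.25130272e-01,
         8.44817041e-02],
       [ 9.99998679e-01, -1.56944361e-03,  4.22036650e-04,
        -5.44013501e-04],
       [ 9.09380301e-04,  3.25129275e-01, -9.45669143e-01,
        -1.41358033e-01],
       [ 0.00000000e+00,  0.00000000e+00,  0.00000000e+00,
         1.00000000e+00]])}
{'time_s': 0.1, 'joint_pos': array([-1.19250813,  0.41790518, -0.0103072 ,  1.61411034,  0.00472486,
        1.11070328, -0.05301236]), 'qvel': array([ 0.00055817, -0.00229328, -0.00186661, -0.00118179,  0.00069662,
        0.00107173,  0.00017074]), 'joint_torque': array([ 5.39964221e-04, -8.65828228e+01,  6.79510888e-01, -4.35637736e+01,
        1.91344408e-02,  4.90912615e-03, -1.59531437e-04]), 'position': array([0.25461433, 0.57044378, 0.23073002]), 'orientation': array([-6.54528488e-01, -3.07252514e+00,  1.72165770e-03]), 'ft_force': array([-0.2414541 , -0.08098312, -0.48623844]), 'moment': array([-0.06071267, -0.00704411, -0.02667309]), 'finger_force': 0.0, 'gripper_width': 0.08503606609644701}
```

View pics/scene0.png

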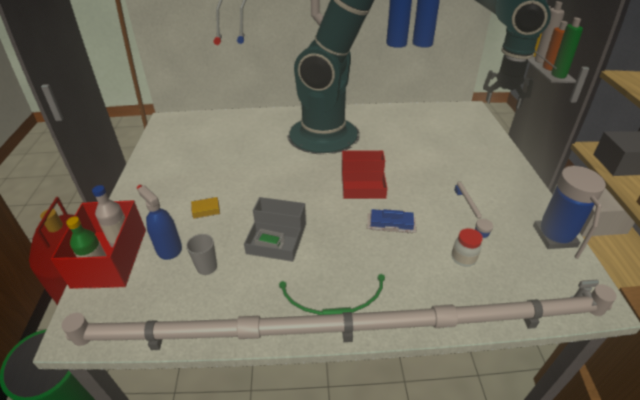

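The scene view shows the grey caddy with the green pad in its bay at (275,228). A red look-alike caddy is at (363,175). The lid set, blue cover on white lid, is at (392,220). I'll take the grey one, since red is ruled out. Next I'll measure both and make one enlarged crop to confirm.

```bash
cat > m.py <<'E'
from h import *
for f in('scene0','side0'):
    z=np.load(f+'.npz');P,im=z['P'],z['im'];print(f)
    x,y,Z=P[...,0],P[...,1],P[...,2]
    print('table z',np.nanmedian(Z[(x>.4)&(x<.8)&(abs(y)<.3)]))
    q=(x>.3)&(x<.9)&(abs(y)<.5)&(Z>.02)
    n,l,st,c=cv2.connectedComponentsWithStats(q.astype(np.uint8))
    for i in range(1,n):
        if st[i,4]<60: continue
        k=l==i;p=P[k]
        print(c[i].round(),st[i,4],p.min(0).round(3),p.max(0).round(3),np.median(im[k],0))
        for lo in (.075,.02):
            kk=k&(Z>lo)
            if kk.sum()<40: continue
            r=cv2.minAreaRect((P[kk][:,:2]*1000).astype(np.float32));print('   rect z>',lo,[np.round(t,1) for t in r])
E
python3 m.py
python3 - <<'E'
import cv2,numpy as np
a=cv2.imread('pics/scene0.png')[140:280,230:430];b=cv2.imread('pics/side0.png')
cv2.imwrite('pics/crop.png',np.hstack([cv2.resize(a,None,fx=2,fy=2),cv2.resize(b,(400,280),interpolation=3)]))
E
```

```text
scene0
table z -0.0014344511802661941
[364. 174.] 1017 [0.3  0.04 0.02] [0.419 0.185 0.089] [123.  44.  37.]
   rect z> 0.075 [array([314.8, 114.6]), array([140.7,  27. ]), np.float64(89.0)]
   rect z> 0.02 [array([357.9, 112. ]), array([141.3, 117.4]), np.float64(87.2)]
[470. 233.] 1216 [0.387 0.316 0.02 ] [0.721 0.462 0.089] [142. 120. 107.]
   rect z> 0.075 [array([684.4, 352.7]), array([60.7, 62.5]), np.float64(72.0)]
   rect z> 0.02 [array([564.4, 413.6]), array([111. , 340.2]), np.float64(71.2)]
[161. 226.] 1364 [ 0.572 -0.5    0.02 ] [ 0.645 -0.442  0.213] [47. 60. 96.]
   rect z> 0.075 [array([ 608.7, -471. ]), array([57.8, 72.1]), np.float64(89.1)]
   rect z> 0.02 [array([ 608.7, -470.9]), array([57.9, 72.1]), np.float64(89.1)]
[204. 205.] 345 [ 0.398 -0.445  0.02 ] [ 0.475 -0.353  0.029] [148. 114.  30.]
   rect z> 0.02 [array([ 436.2, -398.8]), array([63.2, 84.3]), np.float64(11.1)]
[276. 224.] 2360 [ 0.482 -0.258  0.02 ] [ 0.668 -0.082  0.088] [86. 85. 80.]
   rect z> 0.075 [array([ 529.5, -157.7]), array([141.4,  67.3]), np.float64(75.1)]
   rect z> 0.02 [array([ 573.9, 
[... 1916 characters left out ...]
rray([ 568.3, -172.4]), array([147.2, 158. ]), np.float64(75.1)]
[429. 236.] 712 [ 0.63  -0.398  0.02 ] [ 0.704 -0.327  0.097] [79. 77. 74.]
   rect z> 0.075 [array([ 666.9, -362.3]), array([70.4, 73.5]), np.float64(86.1)]
   rect z> 0.02 [array([ 666.9, -362.3]), array([70.4, 73.5]), np.float64(86.1)]
[448. 257.] 954 [ 0.559 -0.5    0.02 ] [ 0.62  -0.446  0.213] [20. 40. 76.]
   rect z> 0.075 [array([ 586.1, -478.1]), array([59.3, 51.4]), np.float64(59.9)]
   rect z> 0.02 [array([ 586., -478.]), array([59.3, 51.5]), np.float64(59.9)]
[383. 294.] 585 [ 0.396 -0.448  0.02 ] [ 0.467 -0.354  0.03 ] [159. 128.  35.]
   rect z> 0.02 [array([ 431.1, -400.1]), array([61.5, 86.1]), np.float64(12.2)]
```

View pics/crop.png

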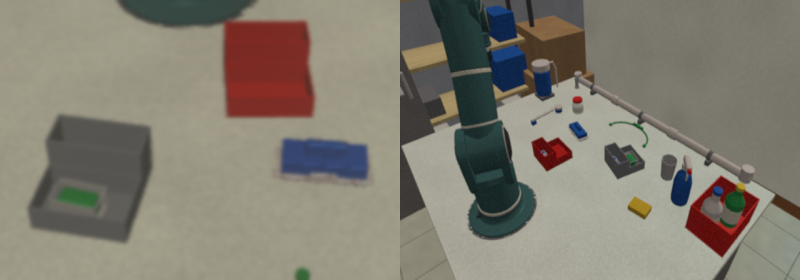

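The enlarged crop shows the grey caddy with its tall compartment and the green-pad bay at left, crop (90,180). The plain red one at (268,68) is the look-alike. The lid set is at (325,160).

The tall compartment measures about (0.527,-0.159) with yaw -15°, and the lid set about (0.545,0.169) with yaw about -10°. The sizes match the description. I'll move above the lid set.

>>> {"api": "send_rows", "payload": {"series": [[-0.03,-0.0175,0,0,0.085],[-0.03,-0.0175,0,0,0.085],[-0.03,-0.0175,0,0,0.085],[-0.03,-0.0175,0,0,0.085],[-0.03,-0.0175,0,0,0.085],[-0.03,-0.0175,0,0,0.085],[-0.03,-0.0175,0,0,0.085],[-0.03,-0.0175,0,0,0.085],[-0.03,-0.0175,0,0,0.085],[-0.03,-0.0175,0,0,0.085]]}}

```text
time_s: 0.98
position: [0.458, 0.287, 0.2313]
orientation: [-0.655, -3.073, 0.0]
ft_force: [-0.4, 0.4, -0.4]
gripper_width: 0.0847
finger_force: 0.0
```

>>> {"api": "send_rows", "payload": {"series": [[-0.032,-0.0185,0,0,0.085],[-0.032,-0.0185,0,0,0.085],[-0.032,-0.0185,0,0,0.085],[-0.032,-0.0185,0,0,0.085],[0,0,0,0.12,0.085],[0,0,0,0.12,0.085],[0,0,0,0.12,0.085],[0,0,0,0.12,0.085],[0,0,0,0.12,0.085],[0,0,0,0.12,0.085]]}}

```text
time_s: 1.82
position: [0.544, 0.1688, 0.2311]
orientation: [-1.703, -2.64, 0.001]
ft_force: [0.1, 0.1, 0.4]
gripper_width: 0.085
finger_force: 0.0
```

>>> {"api": "send_rows", "payload": {"series": [[0,0,0,0.12,0.085],[0,0,0,0.12,0.085],[0,0,0,0.12,0.085],[0,0,0,0.12,0.085],[0,0,0,0.12,0.085],[0,0,0,0,0.085],[0,0,0,0,0.085]]}}

```text
time_s: 2.4
position: [0.5439, 0.169, 0.2311]
orientation: [2.397, 2.031, -0.001]
ft_force: [-0.9, -0.3, 0.7]
gripper_width: 0.085
finger_force: 0.0
```

```bash
cat > lid.py <<'E'
from h import *
import sys
fn=sys.argv[1]; base=float(sys.argv[2]) if len(sys.argv)>2 else 0
s,im,P=look('wrist',fn)
p=s['position'];Rm=R.from_rotvec(s['orientation']).as_matrix()
yy=np.degrees(np.arctan2(Rm[1,1],Rm[0,1]));print('tcp',p,'tooly yaw',yy,'tilt',Rm[:,2])
near=np.hypot(P[...,0]-p[0],P[...,1]-p[1])<.11
Z=P[...,2]-base
def rect(k,n):
    k=cv2.morphologyEx((k&near).astype(np.uint8),cv2.MORPH_OPEN,np.ones((3,3)))>0
    if k.sum()<50: print(n,'none');return
    q=P[k];r=cv2.minAreaRect((q[:,:2]*1000).astype(np.float32))
    (cx,cy),(w,h),a=r
    la=a if w>h else a+90
    la=(la+180)%180
    d=np.array([cx/1000-p[0],cy/1000-p[1],0])@Rm
    print(n,k.sum(),'c',round(cx,1),round(cy,1),'size',round(w,1),round(h,1),'long',round(la,1),'z',np.median(q[:,2]).round(4),'tool dxy',d[:2].round(4),'twist',round(np.radians(yy-(la-90)),3))
rect(Z>.056,'bar');rect((Z>.034)&(Z<.045),'captop');rect((Z>.023)&(Z<.031),'tabs');rect((Z>.012)&(Z<.020),'flange');rect(Z>.012,'all')
E
python3 lid.py w1
```

```text
tcp [0.54393426 0.16903763 0.23112125] tooly yaw -9.448175149330584 tilt [-2.55371583e-04 -3.66075269e-04 -9.99999900e-01]
bar 34126 c 545.9 170.5 size 144.6 59.3 long 4.8 z 0.2975 tool dxy [0.0018 0.0017] twist 1.321
captop 5743 c 540.6 170.0 size 126.3 54.1 long 79.2 z 0.0377 tool dxy [ 0.0003 -0.0035] twist 0.023
tabs 304 c 540.6 170.0 size 40.0 68.2 long 169.6 z 0.0254 tool dxy [ 0.0004 -0.0034] twist -1.553
flange 1038 c 540.8 170.2 size 142.2 63.7 long 79.3 z 0.0156 tool dxy [ 0.0007 -0.0032] twist 0.023
all 41478 c 541.0 170.0 size 152.1 130.4 long 45.6 z 0.2951 tool dxy [ 0.0005 -0.0031] twist 0.609
```

View pics/w1.png

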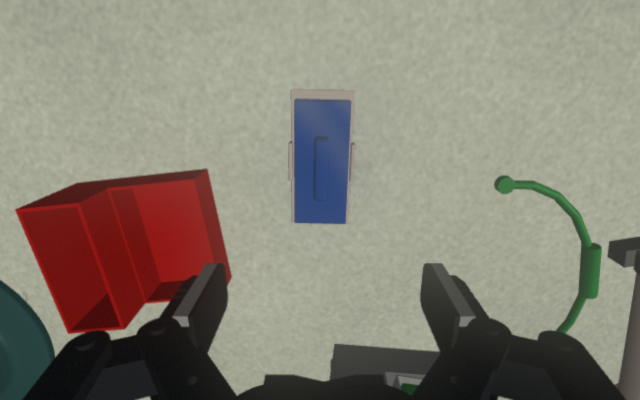

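The view shows the lid set at (322,160), with tabs at (291,160) and (353,160). The measured tabs size is 40x68.2 mm, which fits. The red look-alike is at (125,250), well clear.

>>> {"api": "send_rows", "payload": {"series": [[0.0004,-0.0034,0,0.022,0.085],[0,0,0.03,0,0.085],[0,0,0.03,0,0.085],[0,0,0.03,0,0.085],[0,0,0.03,0,0.085],[0,0,0.03,0,0.085],[0,0,0.02,0,0.085],[0,0,0,0,0.085],[0,0,0,0,0.085]]}}

```text
time_s: 3.2
position: [0.5406, 0.1695, 0.0611]
orientation: [-2.421, -2.002, 0.002]
ft_force: [1.2, -0.4, -0.0]
gripper_width: 0.0851
finger_force: 0.0
```

```bash
python3 lid.py w2|head -6
```

```text
tcp [0.54058433 0.16952082 0.0611252 ] tooly yaw -10.821971536115601 tilt [-1.35866756e-03 -7.13216616e-04 -9.99998823e-01]
bar 36498 c 542.3 170.2 size 145.1 59.9 long 3.3 z 0.1267 tool dxy [0.001  0.0016] twist 1.325
captop 18505 c 540.6 169.9 size 126.2 54.3 long 79.3 z 0.0378 tool dxy [ 0.0003 -0.0001] twist -0.003
tabs 978 c 540.7 170.0 size 40.3 68.2 long 169.5 z 0.0256 tool dxy [ 0.0005 -0.    ] twist -1.576
flange 2762 c 541.6 173.9 size 137.0 66.8 long 80.3 z 0.0157 tool dxy [0.0045 0.0002] twist -0.019
all 59907 c 540.6 169.7 size 133.5 153.5 long 114.1 z 0.0961 tool dxy [ 0.0002 -0.    ] twist -0.61
```

>>> {"api": "send_rows", "payload": {"series": [[0,0,0.02,0,0.085],[0,0,0.02,0,0.085],[0,0,0.012,0,0.085],[0,0,0.008,0,0.085],[0,0,0.004,0,0.085],[0,0,0,0,0.085],[0,0,0,0,0.085]], "force": 45}}

```text
time_s: 3.83
position: [0.5413, 0.1699, -0.0019]
orientation: [2.423, 1.999, 0.001]
ft_force: [0.2, 0.3, -0.3]
gripper_width: 0.0849
finger_force: 0.0
```

>>> {"api": "send_rows", "payload": {"series": [[0,0,0,0,0.06],[0,0,0,0,0.06],[0,0,0,0,0.06],[0,0,0,0,0.06],[0,0,0,0,0.06],[0,0,0,0,0.06],[0,0,0,0,0.06],[0,0,0,0,0.06]], "force": 45}}

```text
time_s: 4.5
position: [0.5413, 0.17, -0.0017]
orientation: [2.423, 1.999, 0.002]
ft_force: [-1.9, -1.4, 9.7]
gripper_width: 0.0672
finger_force: 48.9
```

Gripped at 67 mm with 49 N. I'll lift gently, then move to a point beside and above the caddy where the wrist camera can see the mouth.

>>> {"api": "send_rows", "payload": {"series": [[0,0,-0.003,0,0.06],[0,0,-0.006,0,0.06],[0,0,-0.012,0,0.06],[0,0,-0.02,0,0.06],[0,0,-0.02,0,0.06],[0,0,-0.02,0,0.06],[0,0,-0.02,0,0.06],[0,0,-0.02,0,0.06],[0,0,-0.012,0,0.06],[0,0,-0.006,0,0.06]]}}

```text
time_s: 5.33
position: [0.5414, 0.1701, 0.1386]
orientation: [2.423, 1.999, 0.004]
ft_force: [-0.7, 0.5, -2.1]
gripper_width: 0.0669
finger_force: 51.7
```

```bash
cat > g.py <<'E'
from h import *
import sys
s,im,P=look('wrist',sys.argv[1])
Rm=R.from_rotvec(s['orientation']).as_matrix();Q=(P-s['position'])@Rm
k=(abs(Q[...,1])<.045)&(Q[...,0]>-.08)&(Q[...,0]<.08)
print(s['position'],s['gripper_width'],s['finger_force'],s['ft_force'])
z=Q[...,2]
for n,b in (('captop',(im[...,2]>1.4*im[...,0])&(z>-.05)&(z<.03)),):
    q=Q[k&b];t=q[:,2];m=np.median(t);sel=abs(t-m)<.008;q=q[sel]
    A=np.c_[q[:,:2],np.ones(len(q))];c=np.linalg.lstsq(A,q[:,2],rcond=None)[0]
    r=cv2.minAreaRect((q[:,:2]*1000).astype(np.float32));print(n,len(q),'slopes',c.round(4),'rect',r)
E
python3 g.py w3
```

```text
[0.54138757 0.17009917 0.13862835] 0.06694339886770831 51.660102009773254 [-0.66644583  0.47123807 -2.14715457]
captop 30873 slopes [ 0.0064 -0.0008 -0.0395] rect ((16.346797943115234, -0.7487850189208984), (54.04096221923828, 93.5300064086914), 89.6141586303711)
```

View pics/w3.png

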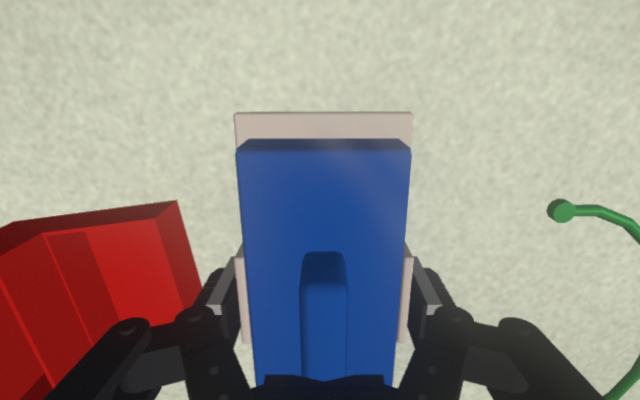

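The set is held level, with a slope of about 0.4°. The cover is at (325,260), and the flange edge at row 113 shows both pieces came up together.

>>> {"api": "send_rows", "payload": {"series": [[-0.01,0.004,-0.01,0,0.06],[-0.02,0.008,-0.015,0,0.06],[-0.028,0.012,-0.015,0,0.06],[-0.028,0.012,-0.015,0,0.06],[-0.028,0.012,-0.015,0,0.06],[-0.028,0.012,-0.015,0,0.06],[-0.028,0.012,-0.015,0,0.06],[-0.028,0.012,-0.01,0,0.06],[-0.028,0.012,0,0,0.06],[-0.028,0.012,0,0,0.06]]}}

```text
time_s: 6.22
position: [0.5984, -0.1023, 0.2465]
orientation: [2.424, 1.999, -0.0]
ft_force: [0.4, 0.4, -1.5]
gripper_width: 0.0674
finger_force: 51.7
```

>>> {"api": "send_rows", "payload": {"series": [[-0.028,0.012,0,0,0.06],[-0.028,0.012,0,0,0.06],[-0.028,0.012,0,0,0.06],[-0.025,0.01,0,0.018,0.06],[-0.018,0.006,0,0.018,0.06],[-0.01,0.003,0,0.018,0.06],[0,0,0,0.018,0.06],[0,0,0,0,0.06],[0,0,0,0,0.06]]}}

```text
time_s: 6.97
position: [0.6259, -0.2438, 0.246]
orientation: [-2.491, -1.912, 0.0]
ft_force: [-0.3, 1.4, -1.8]
gripper_width: 0.0672
finger_force: 51.6
```

```bash
python3 g.py w4
```

```text
[ 0.6258833  -0.24382136  0.24601943] 0.0672171259745705 51.561575531959534 [-0.33660519  1.36493011 -1.80609605]
captop 30879 slopes [ 0.007  -0.0005 -0.0395] rect ((16.02096939086914, -0.5946006774902344), (54.199623107910156, 93.75361633300781), 89.5175552368164)
```

View pics/w4.png

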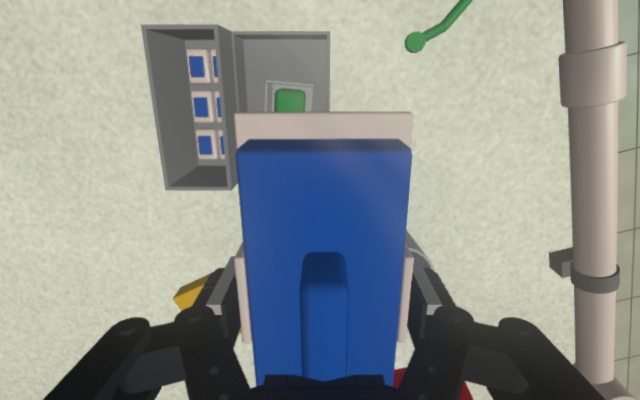

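The mouth shows clear in the wrist view: rim from (142,25) to (240,188), with tablets inside and nothing blocking. I'll measure the rim and the held flange in the same picture.

```bash
python3 - <<'E'
from h import *
s=ctrl.read_state();z=np.load('w4.npz');P=z['P'];im=z['im'].astype(int)
Rm=R.from_rotvec(s['orientation']).as_matrix();p=s['position'];Q=(P-p)@Rm
print('yaw',np.degrees(np.arctan2(Rm[1,1],Rm[0,1])))
u=np.arange(640)[None,:];v=np.arange(400)[:,None]
k=(P[...,2]>.081)&(P[...,2]<.091)&(u<245)&(v<200)&(u>120)
q=Q[k];r=cv2.minAreaRect((q[:,:2]*1000).astype(np.float32));print('rim outer tool',r,'z',np.median(P[k][:,2]),k.sum())
# inner: hole region
hole=(P[...,2]<.078)&(Q[...,1]<0)
n,l,st,c=cv2.connectedComponentsWithStats(k.astype(np.uint8));print(st[1:])
cs,h=cv2.findContours(k.astype(np.uint8),cv2.RETR_CCOMP,cv2.CHAIN_APPROX_NONE)
for i,cc in enumerate(cs):
    if len(cc)>100:
        a=cc[:,0];qq=Q[a[:,1],a[:,0]];print('contour',h[0][i][3],len(cc),cv2.minAreaRect((qq[:,:2]*1000).astype(np.float32)))
zz=Q[...,2]
f=(zz>-.021)&(zz<-.013)&(abs(Q[...,1])<.04)&(Q[...,0]>.055)&(Q[...,0]<.08)
f=cv2.morphologyEx(f.astype(np.uint8),cv2.MORPH_OPEN,np.ones((3,3)))>0
q=Q[f];print('flange',f.sum(),q.min(0),q.max(0),np.median(zz[f]),cv2.minAreaRect((q[:,:2]*1000).astype(np.float32)))
E
```

```text
yaw -14.953235807985632
rim outer tool ((54.449981689453125, -117.49022674560547), (139.74156188964844, 63.61876678466797), 0.4884912073612213) z 0.0836135241358831 2276
[[ 141   24   91  166 2276]]
contour -1 472 ((54.449981689453125, -117.49022674560547), (139.74156188964844, 63.61876678466797), 0.4884912073612213)
contour 0 439 ((54.14878845214844, -117.11968994140625), (133.8223876953125, 57.448787689208984), 0.007315136957913637)
flange 5212 [ 0.0593471  -0.03325845 -0.02099874] [ 0.07175855  0.03107393 -0.01306462] -0.017106874212729935 ((65.60920715332031, -1.1138534545898438), (64.33597564697266, 12.171929359436035), 89.6810302734375)
```

>>> {"api": "send_rows", "payload": {"series": [[0.006,-0.0124,0,0,0.06],[0.01,-0.022,0,0,0.06],[0.012,-0.025,0,0,0.06],[0.012,-0.025,0,0,0.06],[0.0095,-0.02,0,0,0.06],[0.005,-0.012,0,0.006,0.06],[0,0,0.01,0,0.06],[0,0,0.02,0,0.06],[0,0,0.025,0,0.06],[0,0,0.025,0,0.06]]}}

```text
time_s: 7.85
position: [0.5281, -0.1614, 0.1656]
orientation: [2.497, 1.905, 0.002]
ft_force: [0.5, 0.5, -1.0]
gripper_width: 0.0667
finger_force: 51.6
```

>>> {"api": "send_rows", "payload": {"series": [[0,0,0.025,0,0.06],[0,0,0.02,0,0.06],[0,0,0.01,0,0.06],[0,0,0.007,0,0.06],[0,0,0.004,0,0.06],[0,0,0,0,0.06],[0,0,0,0,0.06],[0,0,0,0,0.06]]}}

```text
time_s: 8.52
position: [0.5282, -0.1622, 0.1012]
orientation: [2.498, 1.903, 0.002]
ft_force: [-0.6, 0.1, -2.0]
gripper_width: 0.0676
finger_force: 51.5
```

```bash
python3 - <<'E'
from h import *
s=ctrl.read_state();Rm=R.from_rotvec(s['orientation']).as_matrix()
z=np.load('w4.npz');print(s['position'],'yaw',np.degrees(np.arctan2(Rm[1,1],Rm[0,1])),Rm[:,2],s['ft_force'],s['moment'])
# predicted mouth centre in world from w4 (bias-corrected)
from math import *
E
python3 g.py w5; python3 - <<'E'
import sys; sys.path.insert(0,'.')
from h import *
s,im,P=look('side','side1') if 0 else snap('side')[:3]
a=im[150:300,270:470];b=snap('scene')[1][170:290,210:370]
cv2.imwrite('pics/c1.png',np.hstack([cv2.resize(a,(400,300)),cv2.resize(b,(400,300))])[...,::-1])
E
```

```text
[ 0.52819867 -0.16224133  0.10123202] yaw -15.404327447157678 [ 1.42484653e-03 -1.87856815e-04 -9.99998967e-01] [-0.5754476   0.12763209 -2.01057319] [0.01324772 0.0003147  0.03427461]
[ 0.52819867 -0.16224133  0.10123202] 0.06763178208622664 51.50326073169708 [-0.5754476   0.12763209 -2.01057319]
captop 31163 slopes [ 0.0076  0.0005 -0.0395] rect ((16.44824981689453, 2.034231185913086), (61.17596435546875, 94.10812377929688), 89.75585174560547)
```

View pics/c1.png

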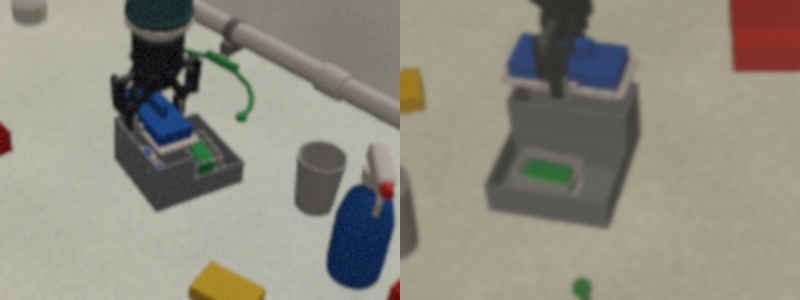

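Side crop (165,130) and scene crop (570,65): the set hangs level just over the mouth. I'll trim a 1 mm lag and lower slowly while watching the force.

>>> {"api": "send_rows", "payload": {"series": [[0.0009,-0.0009,0,0,0.06],[0,0,0.004,0,0.06],[0,0,0.004,0,0.06],[0,0,0.003,0,0.06],[0,0,0.003,0,0.06],[0,0,0.002,0,0.06],[0,0,0.002,0,0.06],[0,0,0,0,0.06]]}}

```text
time_s: 9.33
position: [0.5269, -0.1611, 0.0819]
orientation: [-2.499, -1.903, 0.001]
ft_force: [-0.6, -0.7, -2.5]
gripper_width: 0.0674
finger_force: 51.6
```

>>> {"api": "send_rows", "payload": {"series": [[0,0,0.002,0,0.06],[0,0,0.002,0,0.06],[0,0,0.002,0,0.06],[0,0,0,0,0.06]]}}

```text
time_s: 9.67
position: [0.5268, -0.161, 0.0759]
orientation: [-2.499, -1.903, 0.001]
ft_force: [-0.7, -0.5, -2.8]
gripper_width: 0.0674
finger_force: 51.6
```

>>> {"api": "send_rows", "payload": {"series": [[0,0,0.001,0,0.06],[0,0,0.001,0,0.06],[0,0,0.001,0,0.06],[0,0,0,0,0.06],[0,0,0,0,0.06]]}}

```text
time_s: 10.08
position: [0.527, -0.1611, 0.0733]
orientation: [2.499, 1.903, -0.0]
ft_force: [-0.7, -0.1, -1.7]
gripper_width: 0.0671
finger_force: 51.6
```

>>> {"api": "send_rows", "payload": {"series": [[0,0,0.001,0,0.06],[0,0,0.0005,0,0.06],[0,0,0.0005,0,0.06],[0,0,0,0,0.06],[0,0,0,0,0.06]]}}

```text
time_s: 10.5
position: [0.527, -0.161, 0.0714]
orientation: [2.499, 1.903, 0.0]
ft_force: [-2.1, 1.1, 0.1]
gripper_width: 0.0671
finger_force: 51.9
```

>>> {"api": "send_rows", "payload": {"series": [[0,0,0.0005,0,0.06],[0,0,0.0005,0,0.06],[0,0,0,0,0.06],[0,0,0,0,0.06]]}}

```text
time_s: 10.83
position: [0.5271, -0.161, 0.0713]
orientation: [-2.499, -1.903, -0.001]
ft_force: [-10.2, 4.7, 22.8]
gripper_width: 0.0669
finger_force: 54.6
```

```bash
python3 - <<'E'
from h import *
s,im,P=look('wrist','w6');Rm=R.from_rotvec(s['orientation']).as_matrix();p=s['position'];Q=(P-p)@Rm
x,y=Q[...,0],Q[...,1];Z=P[...,2]
print(p,s['ft_force'])
f=(x>.064)&(x<.0705)&(abs(y)<.029);print('flange z',np.percentile(Z[f],[10,50,90]))
f=(x>.02)&(x<.055)&(abs(y)>.012)&(abs(y)<.024);print('cap top z',np.percentile(Z[f],[10,50,90]))
f=(Z>.036)&(Z<.05)&(y>.04)&(y<.14)&(x<.1);print('bay rim z',np.median(Z[f]),f.sum())
f=(abs(Z)<.01);print('table z',np.median(Z[f]))
E
```

```text
[ 0.52708677 -0.16104739  0.07127352] [-10.20068641   4.71264353  22.80431026]
flange z [0.03830326 0.08849321 0.08941189]
cap top z [0.11001456 0.11074693 0.11146638]
bay rim z 0.04019781704542402 5567
table z -0.0011677573508529354
```

Flange top reads 90 mm and cap top 112 mm after the 1.2 mm table offset, which are exactly the seated values. I'll relieve the push and open.

>>> {"api": "send_rows", "payload": {"series": [[0,0,-0.0008,0,0.06],[0,0,0,0,0.06],[0,0,0,0,0.085],[0,0,0,0,0.085],[0,0,0,0,0.085],[0,0,0,0,0.085],[0,0,0,0,0.085]], "force": 40}}

```text
time_s: 11.47
position: [0.527, -0.1611, 0.071]
orientation: [2.499, 1.903, -0.0]
ft_force: [-0.1, -0.4, 0.1]
gripper_width: 0.0847
finger_force: 0.0
```

>>> {"api": "send_rows", "payload": {"series": [[0,0,-0.004,0,0.085],[0,0,-0.01,0,0.085],[0,0,-0.015,0,0.085],[0,0,-0.02,0,0.085],[0,0,-0.02,0,0.085],[0,0,-0.01,0,0.085],[0,0,0,0,0.085],[0,0,0,0,0.085]]}}

```text
time_s: 12.13
position: [0.5272, -0.1609, 0.1505]
orientation: [2.499, 1.903, 0.001]
ft_force: [0.3, -0.1, 0.3]
gripper_width: 0.085
finger_force: 0.0
```

```bash
cat > k.py <<'E'
from h import *
import sys
s,im,P=look('wrist',sys.argv[1]);Rm=R.from_rotvec(s['orientation']).as_matrix();p=s['position'];Q=(P-p)@Rm
x,y=Q[...,0],Q[...,1];Z=P[...,2];print(p,Rm[:,2])
near=(abs(y)<.045)&(abs(x)<.09)
for n,lo,hi in(('bar',.127,.138),('cap',.106,.115),('flange',.085,.0925)):
    k=near&(Z>lo)&(Z<hi)
    k=cv2.morphologyEx(k.astype(np.uint8),cv2.MORPH_OPEN,np.ones((3,3)))>0
    q=Q[k]
    if len(q)>40: print(n,len(q),np.median(Z[k]),cv2.minAreaRect((q[:,:2]*1000).astype(np.float32)))
E
python3 k.py w7
```

```text
[ 0.52722233 -0.16091779  0.15051125] [ 1.07629256e-03  2.42940603e-05 -9.99999421e-01]
bar 2786 0.13248775761207768 ((0.2823009490966797, -1.675367832183838), (14.02715015411377, 59.8890380859375), 89.83556365966797)
cap 15945 0.11075547154186183 ((-0.2914314270019531, -1.7747440338134766), (54.2708740234375, 126.67578125), 89.72461700439453)
flange 2540 0.08869449394350176 ((-0.240203857421875, -1.1907005310058594), (144.21774291992188, 66.48023223876953), 0.41905659437179565)
```

View pics/w7.png

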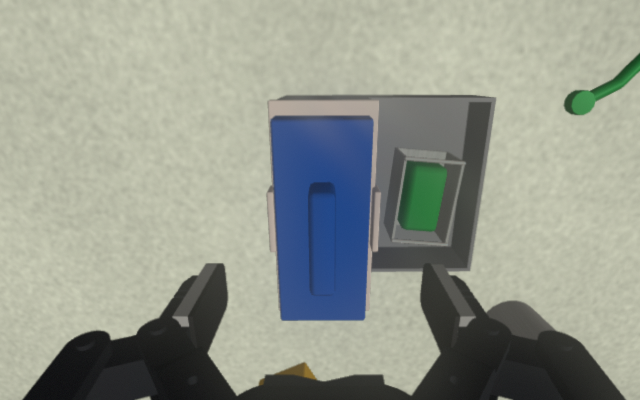

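The lid is seated: the flange at (325,105) sits on the rim, and the cover bar is at (321,240). I'll take the bar.

>>> {"api": "send_rows", "payload": {"series": [[0,-0.0009,0.01,0,0.045],[0,0,0.01,0,0.045],[0,0,0.008,0,0.045],[0,0,0.005,0,0.045],[0,0,0.002,0,0.045],[0,0,0,0,0.045],[0,0,0,0,0.045]]}}

```text
time_s: 12.77
position: [0.5262, -0.161, 0.1151]
orientation: [2.499, 1.903, -0.0]
ft_force: [-0.3, 0.5, -0.8]
gripper_width: 0.0448
finger_force: 0.0
```

>>> {"api": "send_rows", "payload": {"series": [[0,0,0,0,0.005],[0,0,0,0,0.005],[0,0,0,0,0.005],[0,0,0,0,0.005],[0,0,0,0,0.005],[0,0,0,0,0.005],[0,0,0,0,0.005],[0,0,0,0,0.005]], "force": 40}}

```text
time_s: 13.43
position: [0.5264, -0.1609, 0.1156]
orientation: [2.499, 1.903, 0.001]
ft_force: [-0.9, 0.6, 7.4]
gripper_width: 0.0129
finger_force: 39.8
```

>>> {"api": "send_rows", "payload": {"series": [[0,0,-0.002,0,0.005],[0,0,-0.004,0,0.005],[0,0,-0.006,0,0.005],[0,0,-0.008,0,0.005],[0,0,-0.01,0,0.005],[0,0,-0.015,0,0.005],[0,0,-0.02,0,0.005],[0,0,-0.02,0,0.005],[0,0,-0.02,0,0.005],[0,0,-0.01,0,0.005]]}}

```text
time_s: 14.27
position: [0.5268, -0.1612, 0.2332]
orientation: [2.498, 1.902, 0.003]
ft_force: [0.8, -0.0, -0.2]
gripper_width: 0.0134
finger_force: 39.0
```

>>> {"api": "send_rows", "payload": {"series": [[0,0,-0.005,0,0.005],[0,0,-0.002,0,0.005],[0,0,0,0,0.005],[0,0,0,0,0.005],[0,0,0,0,0.005]]}}

```text
time_s: 14.68
position: [0.5258, -0.1607, 0.2363]
orientation: [-2.499, -1.903, 0.002]
ft_force: [-0.2, 0.2, -0.7]
gripper_width: 0.0132
finger_force: 39.0
```

```bash
python3 g.py w8; python3 - <<'E'
from h import *
ims=[];
z=np.load('w8.npz');P=z['P']
for n,r in(('side',(100,250,290,430)),('scene',(120,280,200,380))):
    s,im,P=look(n,n+'9')
    q=P[np.hypot(P[...,0]-.527,P[...,1]+.161)<.09]
    h=np.histogram(q[:,2],np.arange(.07,.29,.005));print(n,dict((round(float(b),3),int(a)) for a,b in zip(h[0],h[1]) if a>15))
    k=(abs(P[...,2]-.087)<.004)&(np.hypot(P[...,0]-.527,P[...,1]+.161)<.09)
    print('flange',cv2.minAreaRect((P[k][:,:2]*1000).astype(np.float32)))
    a,b,c,d=r;ims.append(cv2.resize(im[a:b,c:d],(400,400)))
cv2.imwrite('pics/c2.png',np.hstack(ims)[...,::-1])
E
```

```text
[ 0.52580171 -0.16071634  0.23625489] 0.013219499342128002 39.026965498924255 [-0.21208228  0.15557585 -0.68595938]
captop 15109 slopes [0.0052 0.0006 0.0047] rect ((0.3304634094238281, -0.5089302062988281), (53.83759307861328, 125.96420288085938), 89.82620239257812)
side {0.07: 54, 0.075: 51, 0.08: 38, 0.085: 209, 0.09: 142, 0.095: 333, 0.21: 55, 0.215: 56, 0.22: 54, 0.225: 121, 0.23: 269, 0.24: 19, 0.245: 32, 0.25: 50, 0.255: 23, 0.26: 23, 0.265: 23, 0.27: 16, 0.275: 26, 0.28: 39}
flange ((523.725341796875, -160.96090698242188), (146.454833984375, 67.93470001220703), 74.01374053955078)
scene {0.07: 68, 0.075: 71, 0.08: 46, 0.085: 219, 0.09: 185, 0.095: 412, 0.21: 73, 0.215: 70, 0.22: 84, 0.225: 121, 0.23: 384, 0.235: 32, 0.24: 33, 0.245: 34, 0.25: 60, 0.255: 21, 0.26: 17, 0.265: 19, 0.28: 22}
flange ((530.9266967773438, -159.24295043945312), (145.29421997070312, 69.06254577636719), 74.42918395996094)
```

View pics/c2.png

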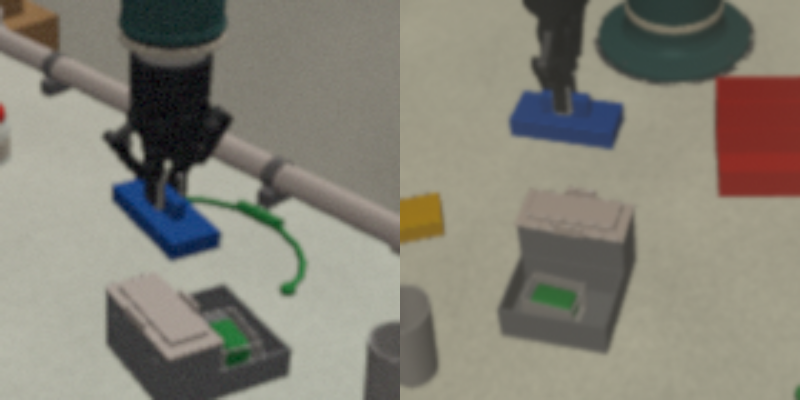

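The crops show the white lid seated on the compartment at (165,315) and (578,215). Its panel top reads about 97 mm, as expected. The cover is held level, 12 cm above it, so I'm handing in.

```bash
python3 -c "
from workcell import ctrl
print(ctrl.close_job())"
```

```text
the job is handed in; nothing more can be done
None
```

The job is handed in: the inner lid measures fully seated in the grey caddy's tall compartment, and the arm holds the blue cover level, straight above and about 12 cm up.

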